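Shut the vacuum line and pull the filter cassette

TASK

Change the filter in the vacuum line: first swing the shut-off valve's arm down until it rests fully home in its forked catch. Then pinch the two side catches of the filter cassette together, lift the cassette upright out of its dock and finish holding it in the air over the dock, catches still squeezed, with its underside at least 5 cm above the dock's top; do not let go or set it down. Do not disturb the glassware, gauge and other things on the bench.

Things in the scene. Friction and masses are not known exactly. Their poses are not given: they have to be found in the camera images.
- dock: Filter dock, fixed to the bench: grey block 100 x 100 x 60 mm high with a steel hose stub on each x side, open on top. Its well has a 42 mm (y) x 47 mm (x) mouth, its floor 15 mm above the bench. Origin: centre of the underside, z up; the cassette's two catches face the dock's +y and -y. Two steel lips at the mouth (6 mm thick) hold the catches' hooks down.
- dock_mouth (a point): Centre of the dock's mouth at the level of its top, 60 mm above the bench.
- cassette: Filter cassette, loose, about 0.13 kg, white plastic with black side catches, 44 mm (x) x 52 mm over the catches (y) x 86 mm high, seated in the dock with its top 41 mm standing above it. Origin: centre of its underside (15 mm above the bench when seated), axes parallel to the dock's. Between the catch pads is a white block 44 x 20 mm. It lifts straight up; 45 mm of lift frees it of the mouth.
- catch_left (a joint): Inward travel of the catch on the cassette's +y side, m: 0 at rest, 0.0075 fully squeezed (stop). Spring, 1.5 N at rest to 6 N fully in. The hooks sit under the dock's lips with 2 mm of play: unless both are squeezed by about 5.5 mm the cassette cannot come out; squeezed fully, it is lifted by its catches.
- catch_right (a joint): The same for the catch on the cassette's -y side: 0 at rest, 0.0075 fully squeezed.
- catch_left_pad (a point): Middle of the outer face of the +y catch's pad, 70 mm above the cassette's underside (85 mm above the bench when seated). Each pad is 22 mm wide (x) and spans 5 to 41 mm above the dock's top; 52 mm over both pads at rest, 37 mm when fully squeezed.
- catch_right_pad (a point): Middle of the outer face of the -y catch's pad, the same height.
- valve: Shut-off valve, fixed: dark base plate 200 (x) x 70 (y) x 8 mm, origin under its centre, z up. A block 50 x 50 mm with hinge cheeks up to 89 mm high at x = +60 mm carries the arm; a steel forked catch 16 (x) x 29 mm (y), cheeks up to 88 mm high, stands at x = -36 mm. Shut, the arm lies level along the valve's -x from the hinge into the forked catch, its middle 75 mm above the bench.
- valve_arm (a joint): Angle of the valve's arm, rad: 0 = shut, level and home in the forked catch (firm stop); grows as it swings up, 1.5 = nearly upright. Starts at 0.8 to 1.35. Stiff hinge (0.07 N m): it stays where it is left; 1 to 2 N on its upper face moves it. Steel bar 12 mm wide, 10 mm thick, with a black ball 22 mm in diameter at its end, 112 mm from the hinge.
- valve_hinge (a point): The arm's hinge axis, 60 mm along the valve's +x and 75 mm above the bench; the axis runs along the valve's y. With the arm at angle a, it points from here to (-cos a, 0, sin a) in the valve's axes.
- valve_push (a point): Point on the arm's upper face 62 mm from the hinge, clear of the hinge fork and the forked catch: a place for closed fingertips to push. The face's normal is the point's z.
- beaker: Empty glass beaker, 64 mm wide, 85 mm high, bystander; origin under its centre.
- bottle: Amber bottle, 52 mm wide, 105 mm high, bystander; origin under its centre.
- gauge: Blue hand-held vacuum gauge lying flat, 100 x 62 x 28 mm, bystander; origin under its centre.
- flask: Conical glass flask, 80 mm wide, 112 mm high, bystander; origin under its centre.
- grease_jar: White jar, 52 mm wide, 55 mm high, bystander; origin under its centre.
- screwdriver: Screwdriver lying on the bench, bystander.
- glass_joint: Small glass stopper standing on the bench, 36 mm wide, 70 mm high, bystander; origin under its centre.

How it is judged:
On the way, in this order (a step that is already met when the one before it is completed fails the run):
1. the valve's arm is down in its catch (value of joint valve_arm below 0.06 rad), for 0.2 s.
2. both catches are squeezed with the cassette still in the dock (value of joint each of catch_left, catch_right above 0.0045 m and z of cassette in the frame of dock below 0.055 m), for 0.05 s.
3. the cassette is lifted free of the dock (z of cassette in the frame of dock above 0.065 m), for 0.1 s.
At the end, for the whole second after the job is handed in: Valve arm within 0.06 rad of shut; cassette held still by the fingers (over 3 N), both catches in by over 4.5 mm, tilted under 0.35 rad, underside over 40 mm above the dock's top, within 100 mm of the dock's centre seen from above, touching neither dock nor valve (value of joint valve_arm below 0.06 rad and value of joint each of catch_left, catch_right above 0.0045 m and z of cassette in the frame of dock above 0.1 m and horizontal distance between cassette and dock below 0.1 m and angle between cassette's own z axis and vertical below 0.35 rad and contact force between the fingers and cassette above 3 N and contact force between cassette and dock below 0.1 N and contact force between cassette and valve below 0.1 N and linear speed of cassette below 0.03 m/s); the arm keeps its last pose, push and grip.
It fails at once if the cassette is pulled before the valve is shut (value of joint valve_arm above 0.1 rad and z of cassette in the frame of dock above 0.04 m).
It fails at once if a bystander is pushed more than 30 mm or tipped over (distance of any of beaker, bottle, gauge, flask, grease_jar, screwdriver, glass_joint from where it was at the start of the episode above 0.03 m or angle between any of beaker, bottle, gauge, flask, grease_jar, glass_joint's own z axis and vertical above 0.5 rad).
It also fails if it takes over 56 s, if anything falls off the work surface, if the arm or the gripper's body presses on something with over 40 N, if the wrist force passes 120 N, or if a joint passes its speed limit or range.

ROBOT

A 6-joint arm with a two-finger parallel gripper is mounted at the origin on the work surface. World frame = base frame: x ahead of the robot, y to its left, z up, the work surface at z = 0. Lengths are in m, angles in rad, forces in N, time in s.
With the tool pointing down it reaches from about 0.35 to 1 m from the base axis. Payload 7.1 kg.
Tool frame: the origin (TCP) lies at the very end of the fingers, on their centre line; the grasp point (between the pads) lies 19 mm behind it (manip.pinch_z is the distance from the TCP to the grasp point, in m); z points along the fingers, y is the line along which they close (so a half turn about z gives the same grasp; the last joint's range is limited). The gripper opens to 85 mm and grips with 20 to 120 N. Pads are 22 mm wide; open, the fingers measure 114 mm over their backs; the gripper's body (76 mm by 85 mm) begins 54 mm behind the grasp point. The pads swing forward as they close: fully open they stand 13 mm farther back than shut.
Start: joints at [1.27, 0.423, 1.63, -0, 1.089, -0.019], TCP at [0.174, 0.6, 0.231] pointing down, gripper open.
Joint ranges: [-3, 3], [-0.9, 2.11], [0.09, 2.58], [-1.31, 4.45], [0.11, 2.69], [-2.54, 2.54]. Speed limits (rad/s): [2.39, 2.39, 3.01, 3.14, 3.14, 3.14].

INTERFACE

Orientations are given as a rotation vector (axis times angle).
In Python, from rig import manip gives the robot as it stands. Calls block until the motion is done:
- manip.move_to(position, orientation): joint-space move of the TCP to a pose.
- manip.servo_line(position, orientation=None, rate=0.15): straight line of the TCP; orientation=None keeps the orientation; rate is the mean speed in m/s.
- manip.set_joints(angles): joint-space move.
- manip.command_gripper(opening, f_grip=None): finger opening in m; f_grip is the grip in N (None keeps the last); returns when the fingers have stopped.
- manip.hold(seconds).
- manip.solve_ik(position, orientation): joint angles nearest the present ones, or None.
- manip.camera(name): name is "side" or "top"; returns a dict with "image" (384x512x3 uint8, red, green, blue), "fx", "fy", "cx", "cy" (pixels), "k1" (the pictures are not rectified: a ray, as slopes to the right and down, at radius r is drawn at 1 + k1 r^2 times it, then the intrinsics apply), "cam_to_world" (4x4, takes a point from camera to world coordinates). Camera axes: x right, y down, z forward; pixel columns grow to the right and rows downward; lengths in m; the calibration is good to about 2 mm. A picture is of the moment at which its call begins. There is no depth.
A pose or a line that the arm cannot do raises manip.IKError and nothing moves.
- manip.sign_off(): hands the job in; it is judged then, once.
Trained networks look in the newest picture that a camera, given by its name, has taken for a name from the list of things; names that differ only in an ending like _2 or _b are one class to them, and where a whole thing is asked for, a point or a joint stands for the part that bears it (a point fixed in the world has none). Each returns a list of dicts, best first, with "p" (0 to 1); they miss things now and then, are a little off and sometimes report something else, mostly with a low value. They report only what shows in the picture. A call takes as long as a camera call.
- manip.search_frame(camera, thing): "rect" ([left, top, right, bottom] in pixels, round what is visible of it).
- manip.regions_of(camera, thing): "pixels" (384x512 bool, what is visible of it) and "rect" ([left, top, right, bottom] in pixels, round what is visible of it).
Readings, each from a call of its own:
- manip.read_time(): time.
- manip.read_joint_positions(): joint angles.
- manip.read_joint_vel(): joint speeds.
- manip.read_tau(): joint torques, N m.
- manip.read_position(): TCP position.
- manip.read_ee_rot(): TCP orientation.
- manip.read_contact_force(): force on the tool from outside, world axes, zero at the start.
- manip.read_torque(): the same for the moment, N m.
- manip.read_width(): finger opening in m.
- manip.read_grip_force(): force on a finger pad.
Only numpy, scipy, OpenCV 4.12 (cv2) and the standard library are available. Lean on these libraries where they do the work, as an engineer would, in place of code of your own. Each camera call takes 0.05 s, during which the arm holds its last target. There are 200 camera calls.

## Working session

There is one attempt and no reset: what is moved stays moved. The work goes in short steps, each a Python script; the robot and the scene stay as the last script left them, time stands still between calls to the robot, and variables do not carry over. Pictures are saved under pics/ and viewed, at most 10 in all, crops included, and the job is handed in when it is done.

```bash
ls; mkdir -p pics; cat > h.py <<'E'
import numpy as np, cv2
from rig import manip
def K(c): return np.array([[c["fx"],0,c["cx"]],[0,c["fy"],c["cy"]],[0,0,1.]]), np.array([c["k1"],0,0,0,0.])
def ray(c,uv):
    k,d=K(c); p=cv2.undistortPoints(np.array([[uv]],float),k,d)[0,0]
    T=np.array(c["cam_to_world"]); v=T[:3,:3]@np.array([p[0],p[1],1]); return T[:3,3],v/np.linalg.norm(v)
def on_z(c,uv,z):
    o,v=ray(c,uv); return o+v*(z-o[2])/v[2]
def proj(c,P):
    k,d=K(c); T=np.linalg.inv(np.array(c["cam_to_world"]))
    return cv2.projectPoints(np.atleast_2d(np.array(P,float)),cv2.Rodrigues(T[:3,:3])[0],T[:3,3],k,d)[0][:,0]
def tri(rays):
    A=np.zeros((3,3));b=np.zeros(3)
    for o,v in rays:
        M=np.eye(3)-np.outer(v,v);A+=M;b+=M@o
    x=np.linalg.solve(A,b); return x,[float(np.linalg.norm((np.eye(3)-np.outer(v,v))@(x-o))) for o,v in rays]
E
python3 - <<'E'
from h import *
for n in ["side","top"]:
    c=manip.camera(n); cv2.imwrite(f"pics/{n}0.png",c["image"][:,:,::-1])
    T=np.array(c["cam_to_world"]);print(n,c["fx"],c["k1"],T.round(3).tolist())
    for t in ["dock","cassette","valve","valve_arm","catch_left","beaker","bottle","gauge","flask","grease_jar","screwdriver","glass_joint"]:
        r=manip.search_frame(n,t); print(t,[(np.round(x["rect"]).astype(int).tolist(),round(x["p"],2)) for x in r[:2]])
E
```

```text
pics
rig.py
side 432.70131522997684 0.01455806202323797 [[-0.998, -0.034, 0.044, 0.41], [-0.055, 0.472, -0.88, 1.392], [0.009, -0.881, -0.473, 0.865], [0.0, 0.0, 0.0, 1.0]]
dock [([230, 172, 266, 196], 0.58)]
cassette [([243, 165, 256, 179], 0.42)]
valve [([214, 200, 274, 266], 0.87)]
valve_arm [([228, 195, 241, 229], 0.65)]
catch_left [([250, 168, 252, 179], 0.56)]
beaker [([200, 189, 220, 218], 0.82), ([271, 286, 286, 313], 0.38)]
bottle [([242, 190, 256, 222], 0.9)]
gauge [([266, 208, 298, 222], 0.84)]
flask [([224, 275, 250, 313], 0.74), ([268, 210, 295, 222], 0.43)]
grease_jar [([220, 151, 232, 170], 0.56), ([229, 200, 238, 228], 0.42)]
screwdriver [([277, 153, 292, 161], 0.55)]
glass_joint [([275, 286, 286, 314], 0.75)]
top 388.3440989707534 0.03993336452341242 [[-0.025, -0.998, 0.064, 0.442], [-1.0, 0.026, 0.015, -0.032], [-0.016, -0.064, -0.998, 1.22], [0.0, 0.0, 0.0, 1.0]]
dock [([300, 170, 346, 217], 0.79)]
cassette [([317, 184, 331, 201], 0.55), ([246, 192, 266, 211], 0.5)]
valve [([157, 174, 206, 240], 0.93)]
valve_arm [([170, 187, 186, 198], 0.62), ([298, 170, 340, 212], 0.37)]
catch_left [([157, 172, 207, 240], 0.63)]
beaker [([240, 142, 263, 163], 0.88)]
bottle [([248, 191, 261, 211], 0.62)]
gauge [([237, 228, 262, 261], 0.73), ([245, 191, 264, 212], 0.42)]
flask [([76, 193, 114, 217], 0.89), ([172, 186, 187, 198], 0.55)]
grease_jar [([383, 146, 404, 167], 0.79)]
screwdriver []
glass_joint [([91, 242, 106, 252], 0.6)]
```

```bash
python3 - <<'E'
import cv2,numpy as np
s=cv2.imread("pics/side0.png");t=cv2.imread("pics/top0.png")
a=cv2.resize(s[140:320,190:310],None,fx=3.3,fy=3.3,interpolation=cv2.INTER_CUBIC)
b=cv2.resize(t[130:270,60:410],None,fx=2.25,fy=2.25,interpolation=cv2.INTER_CUBIC)
cv2.imwrite("pics/a.png",a);cv2.imwrite("pics/b.png",b)
E
```

```text
(no output)
```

View pics/a.png

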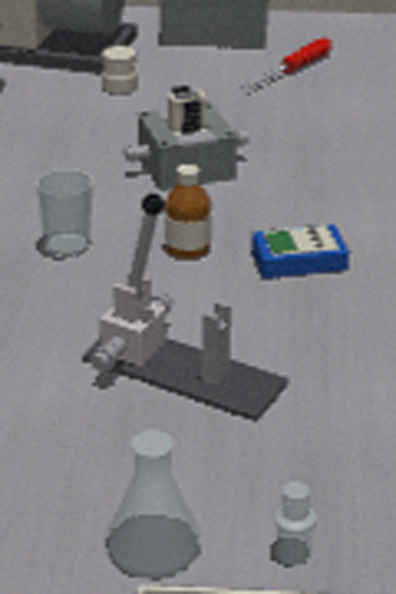

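View pics/b.png

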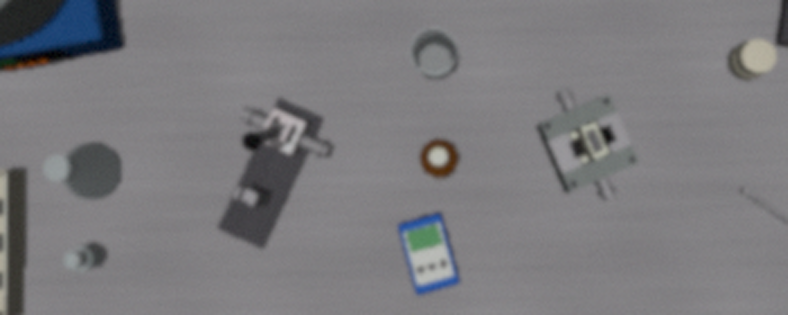

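The side crop shows the valve in front with its arm raised, the dock and cassette behind, and the bottle between them. The top crop shows the valve plate corners near (278,97), (323,118), (264,247) and (219,228), and the dock top around (590,143). I'll zoom in to refine both.

```bash
python3 - <<'E'
import cv2,numpy as np
s=cv2.imread("pics/side0.png");t=cv2.imread("pics/top0.png")
def cr(im,x,y,w=66,h=50): return cv2.resize(im[y:y+h,x:x+w],(396,300),interpolation=cv2.INTER_CUBIC)
m=np.vstack([np.hstack([cr(t,290,168),cr(s,218,155)]),np.hstack([cr(t,150,172,92,70),cr(s,208,195,92,70)])])
cv2.imwrite("pics/m.png",m)
E
python3 - <<'E'
from h import *
for n,ts in [("top",["valve","dock","cassette","valve_arm"]),("side",["valve","dock","cassette","valve_arm"])]:
    c=manip.camera(n)
    for t in ts:
        for r in manip.regions_of(n,t)[:1]:
            m=r["pixels"].astype(np.uint8); ys,xs=np.nonzero(m)
            k=cv2.minAreaRect(np.c_[xs,ys].astype(np.float32))
            print(n,t,round(r["p"],2),len(xs),np.round(k[0],1),np.round(k[1],1),round(k[2],1),"cen",xs.mean().round(1),ys.mean().round(1), cv2.boxPoints(k).round(1).tolist())
E
```

```text
top valve 0.79 1541 [182.1 207.5] [40.  65.1] 12.7 cen 179.8 205.6 [[155.5, 234.8000030517578], [169.6999969482422, 171.3000030517578], [208.8000030517578, 180.10000610351562], [194.5, 243.60000610351562]]
top dock 0.68 1087 [321.2 193.4] [52.8 36.3] 64.5 cen 320.7 193.2 [[293.5, 177.39999389648438], [326.20001220703125, 161.8000030517578], [348.8999938964844, 209.5], [316.20001220703125, 225.10000610351562]]
top cassette 0.51 229 [323.2 192.6] [14.5 19. ] 71.6 cen 322.8 192.9 [[311.8999938964844, 188.6999969482422], [329.8999938964844, 182.6999969482422], [334.5, 196.5], [316.5, 202.5]]
top valve_arm 0.42 127 [177.2 189.9] [ 7.2 20.1] 63.4 cen 177.0 189.9 [[166.60000610351562, 191.1999969482422], [184.60000610351562, 182.1999969482422], [187.8000030517578, 188.60000610351562], [169.8000030517578, 197.60000610351562]]
side valve 0.58 1278 [252.2 234.8] [58.6 53.7] 21.4 cen 243.5 243.9 [[215.1999969482422, 249.10000610351562], [234.6999969482422, 199.10000610351562], [289.29998779296875, 220.5], [269.70001220703125, 270.5]]
side dock 0.91 550 [246.  184.1] [23.4 36.3] 87.1 cen 246.5 184.4 [[227.3000030517578, 173.3000030517578], [263.6000061035156, 171.5], [264.70001220703125, 194.89999389648438], [228.5, 196.6999969482422]]
side cassette 0.55 1273 [252.8 232.9] [59.4 55.3] 18.8 cen 243.2 243.5 [[215.8000030517578, 249.60000610351562], [233.60000610351562, 197.1999969482422], [289.79998779296875, 216.3000030517578], [272.0, 268.70001220703125]]
side valve_arm 0.63 92 [233.8 213. ] [ 4.5 26.7] 10.8 cen 233.7 211.8 [[229.10000610351562, 225.60000610351562], [234.10000610351562, 199.39999389648438], [238.5, 200.3000030517578], [233.5, 226.5]]
```

View pics/m.png

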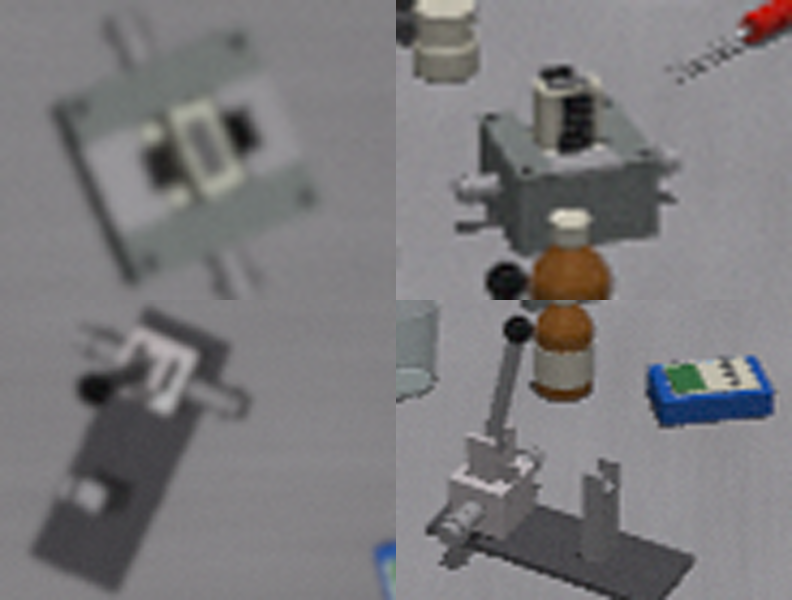

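Mosaic reading: in the top view (left panels) the dock's top corners are about (62,103), (235,28), (318,205) and (140,280). The catch pads lie on the left and right of the white block. The valve plate corners are (150,5), (235,45), (118,293) and (30,250), with the ball at (96,87). In the side view the ball is at (121,28). Next I'll fit poses to these points.

```bash
cat > fit.py <<'E'
from h import *
from scipy.optimize import least_squares
ct,cs=manip.camera("top"),manip.camera("side")
def px(u,f,o): return [(u[0]+.5)/f-.5+o[0],(u[1]+.5)/f-.5+o[1]]
D=lambda u:px(u,6,(290,168)); V=lambda u:px(u,4.3,(150,172))
SD=lambda u:px(u,6,(218,155)); SV=lambda u:px(u,4.3,(208,195)); A=lambda u:px(u,3.3,(190,140))
def fit(obs,x0):
    def pts(p,m):
        c,s=np.cos(p[2]),np.sin(p[2]); return [p[0]+c*m[0]-s*m[1],p[1]+s*m[0]+c*m[1],m[2]+p[3]]
    f=lambda p:np.r_[np.concatenate([proj(c,pts(p,m))[0]-uv for c,uv,m in obs]),p[3]/0.01]
    r=least_squares(f,x0,loss="soft_l1"); return r.x,np.abs(r.fun).round(1)
dock=[(ct,D((62,103)),(.05,.05,.06)),(ct,D((235,28)),(.05,-.05,.06)),(ct,D((318,205)),(-.05,-.05,.06)),(ct,D((140,280)),(-.05,.05,.06))]
o=on_z(ct,D((189,154)),.06); print("dock seed",o)
d0=np.r_[o[:2],0.4,0]
print("top",fit(dock,d0))
# side: left = +x; corners seen: left (.05,.. ), front-left(+x,+y), front-right(-x,+y)
p0=fit(dock,d0)[0]
for m in [(.05,.05,.06),(.05,-.05,.06),(-.05,-.05,.06),(-.05,.05,.06),(.05,.05,0),(-.05,.05,0)]:
    c,s=np.cos(p0[2]),np.sin(p0[2]); q=proj(cs,[p0[0]+c*m[0]-s*m[1],p0[1]+s*m[0]+c*m[1],m[2]])[0]
    print(m,((q-[218,155])*6+396*np.array([1,0])).round())
hv=[(ct,V((150,5)),(.1,.035,.008)),(ct,V((235,45)),(.1,-.035,.008)),(ct,V((118,293)),(-.1,-.035,.008)),(ct,V((30,250)),(-.1,.035,.008))]
o=on_z(ct,V((133,148)),.008)
pv,rv=fit(hv,np.r_[o[:2],-0.4,0]);print("valve top",pv,rv)
hv+=[(cs,SV((297,262)),(-.1,-.035,.008)),(cs,A((258,419)),(-.1,.035,.008)),(cs,SV((31,230)),(.1,.035,.008))]
pv,rv=fit(hv,pv);print("valve both",pv,rv)
b,e=tri([ray(ct,V((96,87))),ray(cs,SV((121,28)))]);print("ball",b,e)
h=pv[:2]+.06*np.array([np.cos(pv[2]),np.sin(pv[2])])
d=b-[*h,.075];print("arm len",np.linalg.norm(d),"along -x",-d[0]*np.cos(pv[2])-d[1]*np.sin(pv[2]),"lat",-d[0]*np.sin(pv[2])+d[1]*np.cos(pv[2]),"z",d[2])
for nm,uv in [("pinkL",(158,165)),("R",(243,130)),("block",(208,148))]: print(nm,on_z(ct,D(uv),.101))
sp=[tri([ray(ct,D((208,148))),ray(cs,SD(q))]) for q in [(172,80)]];print("cass top",sp)
E
python3 fit.py
```

```text
dock seed [ 0.51314467 -0.20815638  0.06      ]
top (array([ 0.51368964, -0.20885495,  0.38716728, -0.00670512]), array([1. , 0.1, 0.6, 0.9, 0.6, 0. , 0.4, 0.9, 0.7]))
(0.05, 0.05, 0.06) [514. 176.]
(0.05, -0.05, 0.06) [471. 114.]
(-0.05, -0.05, 0.06) [606.  95.]
(-0.05, 0.05, 0.06) [654. 155.]
(0.05, 0.05, 0) [515. 255.]
(-0.05, 0.05, 0) [653. 233.]
valve top [ 0.48792765  0.22379559 -0.463271   -0.00277264] [0.  0.3 0.3 0.2 0.3 0.  0.  0.5 0.3]
valve both [ 0.4867808   0.22445348 -0.45952749 -0.00587925] [0.1 0.2 0.1 0.2 0.1 0.4 0.2 0.9 0.1 0.3 1.1 0.2 0.8 0.1 0.6]
ball [0.51849059 0.2088543  0.18507986] [0.0010372291928275078, 0.0010372291928274653]
arm len 0.11280847588223077 along -x 0.02466109252773623 lat 8.311554743930735e-05 z 0.11007986118276152
pinkL [ 0.50574102 -0.18694161  0.101     ]
R [ 0.52150781 -0.22809157  0.101     ]
block [ 0.51329221 -0.2110901   0.101     ]
cass top [(array([ 0.51220333, -0.21087603,  0.10250052]), [0.000992471816619721, 0.000992471816619737])]
```

The fits agree with the text: arm length is 112.8 mm against 112, ball offset from the arm plane is 0.1 mm, and the cassette top is at 102 mm against 101. The arm angle is about 1.35 rad, so I'll close the valve now.

```bash
cat >> h.py <<'E'
def down(yaw):
    y=np.array([-np.sin(yaw),np.cos(yaw),0]);z=np.array([0,0,-1.]);R=np.c_[np.cross(y,z),y,z]
    return cv2.Rodrigues(R)[0][:,0]
def pick(pos,yaw):
    best=None
    for k in (0,np.pi):
        q=manip.solve_ik(pos,down(yaw+k))
        if q is not None and (best is None or abs(q[5])<abs(best[1][5])): best=(yaw+k,q)
    return best
E
cat > v.py <<'E'
from h import *
yaw=-0.461; H=np.array([0.4870+.06*np.cos(yaw),0.2243+.06*np.sin(yaw)]); ax=np.array([np.cos(yaw),np.sin(yaw)])
P=lambda x,z:[*(H+ax*x),z]
yw,q=pick(P(.03,.2),yaw); o=down(yw); print(yw,np.round(q,2))
manip.command_gripper(0.0,20)
manip.move_to(P(.035,.24),o)
manip.servo_line(P(.03,.143),o)
r=.066;w=.011
for a in np.r_[1.45,np.arange(1.3,0.05,-.13),0.03]:
    x=-r*np.cos(a)+.005*np.sin(a)+w; z=.075+r*np.sin(a)+.005*np.cos(a)
    manip.servo_line(P(x,z),o,rate=.08); print(round(a,2),np.round(manip.read_contact_force(),1))
for z in np.arange(.079,.069,-.001):
    manip.servo_line(P(-r+w,z),o,rate=.03); f=manip.read_contact_force(); print(round(z,3),np.round(f,1))
    if f[2]>10: break
manip.hold(.3); print(manip.read_position(),manip.read_time())
c=manip.camera("side"); cv2.imwrite("pics/v1.png",cv2.resize(c["image"][170:290,190:310,::-1],None,fx=4,fy=4,interpolation=cv2.INTER_CUBIC))
E
python3 v.py
```

```text
-0.461 [ 0.29  0.42  1.72 -0.    1.   -0.82]
1.45 [ 0.   0.6 -0. ]
1.3 [-0.5 -0.  -0.5]
1.17 [0.8 0.3 0.3]
1.04 [0.3 0.2 0.3]
0.91 [ 0.3 -0.5  0.9]
0.78 [-0.5  1.2  0.2]
0.65 [-0.4 -0.1 -0.1]
0.52 [ 0.7 -1.1 -0.9]
0.39 [-0.  -0.3 -0.8]
0.26 [-0.6  0.4 -0.3]
0.13 [ 0.2 -0.6 -0.3]
0.03 [ 1.  -1.  -0.4]
0.079 [-2.4 -1.6 10.5]
[0.49187766 0.22221675 0.07990092] 9.3667
```

```bash
python3 - <<'E'
from h import *
p=manip.read_position()
manip.servo_line([p[0],p[1],.2]); 
c=manip.camera("side"); cv2.imwrite("pics/v2.png",cv2.resize(c["image"][170:290,190:310,::-1],None,fx=4,fy=4,interpolation=cv2.INTER_CUBIC))
E
```

```text
(no output)
```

View pics/v2.png

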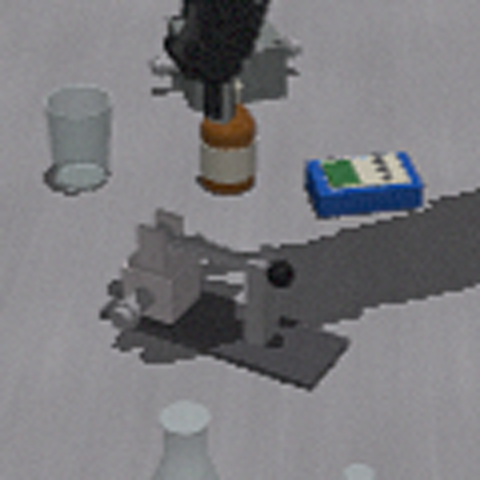

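The arm lies in the fork with the ball at about (281,273), just beyond it. The contact height of 0.0799 m matches the home value of 0.080. I'll check that numerically, then grasp.

```bash
cat > g.py <<'E'
from h import *
c=manip.camera("side"); yaw=-.461
H=np.array([0.4870+.06*np.cos(yaw),0.2243+.06*np.sin(yaw)]);ax=np.array([np.cos(yaw),np.sin(yaw)])
for a in (0,.06,.15): print("ball pred",a,((proj(c,[*(H-ax*.112*np.cos(a)),.075+.112*np.sin(a)])[0]-[190,170])*4).round())
X,Y=0.5130,-0.2093
yw,q=pick([X,Y,.2],.38); o=down(yw); print(yw,np.round(q,2))
p=manip.read_position(); manip.servo_line([p[0],p[1],.25])
manip.command_gripper(.085,20)
manip.move_to([X,Y,.25],o)
manip.servo_line([X,Y,.13],o)
manip.servo_line([X,Y,.067],o,rate=.06)
print("pre",np.round(manip.read_contact_force(),1),manip.read_position())
for n in ("top","side"):
    c=manip.camera(n); u,v=proj(c,[X,Y,.09])[0].astype(int)
    cv2.imwrite(f"pics/g_{n}.png",cv2.resize(c["image"][v-30:v+30,u-30:u+30,::-1],(400,400),interpolation=cv2.INTER_CUBIC))
cv2.imwrite("pics/g.png",np.hstack([cv2.imread("pics/g_top.png"),cv2.imread("pics/g_side.png")]))
print(manip.read_time())
E
python3 g.py
```

```text
ball pred 0 [276. 272.]
ball pred 0.06 [276. 264.]
ball pred 0.15 [275. 254.]
3.521592653589793 [-0.41  0.36  1.81  0.    0.97  0.78]
pre [ 0.3 -0.6 -0.2] [ 0.51331636 -0.20942713  0.06735983]
15.5833
```

View pics/g.png

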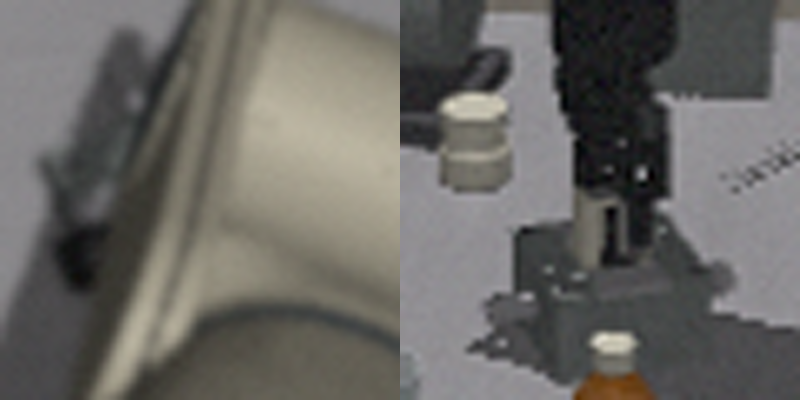

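The ball sits where the zero-angle prediction puts it, so the valve is shut. In the side view the front finger, around (640,230), hangs just outside the black pad at about (610,230) and clears the dock. I'll close and lift in stages.

```bash
cat > l.py <<'E'
from h import *
p=manip.read_position()
manip.command_gripper(.030,40); manip.hold(.3)
w=manip.read_width(); print("w",w,manip.read_grip_force(),np.round(manip.read_contact_force(),1),manip.read_position())
if .034<w<.040:
    for dz in (.003,.006,.012,.03):
        manip.servo_line([p[0],p[1],p[2]+dz],rate=.03); f=manip.read_contact_force(); print(dz,np.round(f,1),manip.read_width())
        if abs(f[2])>12: print("stuck"); break
    else:
        manip.servo_line([p[0],p[1],p[2]+.115],rate=.06); manip.hold(.5)
print(np.round(manip.read_contact_force(),1),manip.read_width(),manip.read_grip_force(),manip.read_time())
c=manip.camera("side"); u,v=proj(c,[p[0],p[1],.12])[0].astype(int)
cv2.imwrite("pics/l.png",cv2.resize(c["image"][v-40:v+40,u-40:u+40,::-1],(500,500),interpolation=cv2.INTER_CUBIC))
E
python3 l.py
```

```text
w 0.03146146407508919 39.27440822124481 [-3.4  1.6 13.9] [ 0.51344419 -0.20943963  0.06837207]
[-3.4  1.6 13.9] 0.03146146407508919 39.27440822124481 16.4417
```

View pics/l.png

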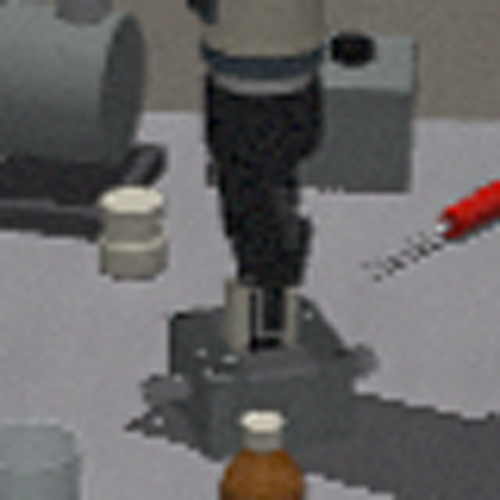

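The fingers sit on the pads, but the width reads 31.5 mm with a 14 N upward reaction. That is probably flex plus the forward swing pressing the cassette down. I'll ease the grip and test the lift under force watch.

```bash
cat > l2.py <<'E'
from h import *
p=manip.read_position()
for g in (25,):
    manip.command_gripper(.030,g); manip.hold(.2); print(g,manip.read_width(),manip.read_grip_force(),np.round(manip.read_contact_force(),1))
for z in (.0685,.070,.072,.075,.080):
    manip.servo_line([0.5134,-.2094,z],rate=.03); f=manip.read_contact_force(); print(z,np.round(f,1),manip.read_width(),manip.read_grip_force())
    if f[2]<-10: print("stuck"); break
print(manip.read_position(),manip.read_time())
c=manip.camera("side"); u,v=proj(c,[p[0],p[1],.1])[0].astype(int)
cv2.imwrite("pics/l2.png",cv2.resize(c["image"][v-25:v+25,u-25:u+25,::-1],(500,500),interpolation=cv2.INTER_CUBIC))
E
python3 l2.py
```

```text
25 0.03150212502070799 39.274470806121826 [-3.3  1.3 13.7]
0.0685 [-1.3  0.9  3.6] 0.031530075694181994 37.69552767276764
0.07 [ 0.9 -0.3 -1.1] 0.03154173118247674 36.7862069606781
0.072 [ 0.3 -0.6 -1.3] 0.030961403263214685 36.78635358810425
0.075 [ 0.6 -0.6 -1.8] 0.03137823638478054 36.7863392829895
0.08 [ 0.2 -0.2 -0.8] 0.03151047056912504 36.78574204444885
[ 0.51363335 -0.20948796  0.08031585] 18.225
```

View pics/l2.png

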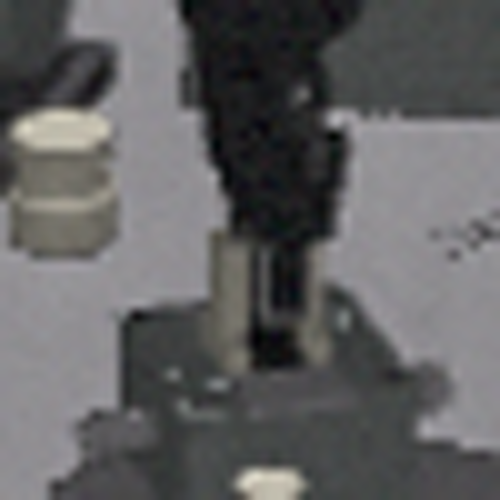

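The cassette is rising. The white block shows about 13.5 px above the dock, up from 10.7, and the load is about 1.3 N, which matches its weight, with no sticking. I'll continue the lift.

```bash
cat > l3.py <<'E'
from h import *
for z in (.095,.11,.13,.19):
    manip.servo_line([0.5134,-.2094,z],rate=.06); f=manip.read_contact_force(); print(z,np.round(f,1),manip.read_width(),manip.read_grip_force())
    if f[2]<-12: print("stuck"); break
manip.hold(.5);print(manip.read_position(),manip.read_time())
c=manip.camera("side"); u,v=proj(c,[.5134,-.2094,.13])[0].astype(int)
cv2.imwrite("pics/l3.png",cv2.resize(c["image"][v-50:v+80,u-50:u+50,::-1],(460,598),interpolation=cv2.INTER_CUBIC))
E
python3 l3.py
```

```text
0.095 [-0.1  0.5 -1.5] 0.030980782305591537 36.786128282547
0.11 [ 1.2  0.3 -1. ] 0.031678336398814 36.78621768951416
0.13 [-0.3 -0.6 -1. ] 0.031564262198491976 36.78592085838318
0.19 [-0.2  0.5 -1.6] 0.03168574520940347 36.7861944437027
[ 0.5133913  -0.20939869  0.18997291] 21.2083
```

View pics/l3.png

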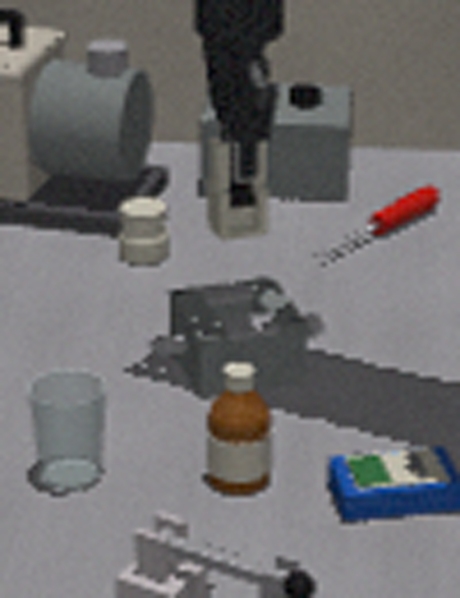

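The cassette hangs upright over the open dock, with its underside at about (240,237) and the dock top at about (240,290). The valve arm is still in its fork and the bystanders are in place. I'm handing in.

```bash
python3 -c "
from rig import manip
print(manip.sign_off())"
```

```text
the job is handed in; nothing more can be done
None
```

The job is handed in, with no verdict returned: the valve arm is home in its fork, and the cassette hangs upright over the dock, its underside about 7.5 cm above the dock's top by the lift distance, catches held squeezed (the gripper read 31.5 mm rather than the expected 37 mm over the pads).

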